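# Slide a spacer blank along the fixture rail into its corner nest

## Robot

A 7-joint arm with a two-finger parallel gripper is mounted at the origin on the work surface. World frame = base frame: x ahead of the robot, y to its left, z up, the work surface at z = 0. Lengths are in m, angles in rad, forces in N, time in s.
With the tool pointing down it reaches from about 0.4 to 0.875 m from the base axis. Payload 4.4 kg.
Tool frame: the origin (TCP) lies at the very end of the fingers, on their centre line; the grasp point (between the pads) lies 19 mm behind it; z points along the fingers, x is the direction in which the jaws open and shut, and the axes are right-handed (so a half turn about z gives the same grasp; the last joint's range is limited). The gripper opens to 85 mm and grips with 20 to 120 N. Pads are 22 mm wide; open, the fingers measure 114 mm over their backs; the gripper's body (76 mm by 85 mm) begins 54 mm behind the grasp point. The pads swing forward as they close: fully open they stand 13 mm farther back than shut.
Start: joints at [-1.387, 0.628, 0.038, 1.517, -0.027, 0.996, -0.02], TCP at [0.161, 0.63, 0.231] pointing down, gripper open.
Joint ranges: [-3.06, 3.06], [-0.37, 2.12], [-1.25, 1.32], [0.18, 2.47], [-1.1, 4.24], [0.23, 1.98], [-2.94, 2.94]. Speed limits (rad/s): [2.57, 2.57, 3.14, 3.14, 3.14, 3.14, 3.14].

## Interface

Orientations are given as a unit quaternion [x, y, z, w].
In Python, from workcell import manip, solver, telemetry, viewer, order gives the robot as it stands. The module is installed in compiled form; this text tells all that it offers. Calls block until the motion is done:
- manip.move_pose(position, orientation): joint-space move of the TCP to a pose.
- manip.line_to(position, rot=None, vel=0.15, f_stop=None): straight line of the TCP; rot=None keeps the orientation; vel is the mean speed in m/s. With f_stop (N) it stops when the force on the tool has changed by that much, and returns True; else False.
- manip.movej(angles): joint-space move.
- manip.grip(opening): opening from 0.0 (shut) to 1.0 (fully open); the grip force is fixed at half the most; returns when the fingers have stopped.
- manip.sleep(seconds).
- solver.solve_ik(position, orientation): joint angles nearest the present ones, or None.
- telemetry.get_obs(): the state.
- viewer.capture(name): name is "scene" or "side" or "wrist"; returns a dict with "pixels" (400x640x3 uint8, blue, green, red), "fx", "fy", "cx", "cy" (pixels), "extrinsics" (4x4, takes a point from camera to world coordinates). Camera axes: x right, y down, z forward; pixel columns grow to the right and rows downward; lengths in m; the calibration is good to about 2 mm. A picture is of the moment at which its call begins. There is no depth.
A pose or a line that the arm cannot do raises manip.Unreachable and nothing moves.
- order.job_done(): hands the job in, once; it reports no verdict.
The state is a dict: "time_s": time; "qpos": joint angles; "dq": joint speeds; "joint_efforts": joint torques, N m; "eef_pos": TCP position; "ee_rot": TCP orientation; "ft_force": force on the tool from outside, world axes, zero at the start; "torque": the same for the moment, N m; "finger_gap": opening from 0.0 (shut) to 1.0 (fully open).
Only numpy, scipy, OpenCV 4.12 (cv2) and the standard library are available. Lean on these libraries where they do the work, as an engineer would, in place of code of your own. Each camera call takes 0.05 s, during which the arm holds its last target.

## Task

Load the fixture: push the aluminium spacer blank flat up against the long rail, then slide it along the rail, keeping it against the rail and flat on the plate, into the corner nest until it is fully home against both the rail and the end stop, and take the hand away. Use only the fingertips to push it - do not pick it up, lift it or tip it - and leave the bush, the disc, the hex key and the bin of screws where they are.

Things in the scene. Friction and masses are not known exactly. Their poses are not given: they have to be found in the camera images.
- fixture: Bolted-down fixture: dark steel plate 200 (x) x 320 (y) x 20 mm thick, with tapped holes, carrying three bright steel bars: long rail, end stop, short side guide, which form a corner nest, a channel 53 mm wide open at its -y end. Origin: centre of the plate's underside; z up, x across towards the rail, y along the rail towards the end stop. Place and yaw (up to 0.45 rad) vary; it cannot move.
- corner (a point): The nest's corner, where the working faces of rail and end stop would meet, on the plate's top face (fixture x 70, y 120, z 20 mm). Axes as the fixture's. A blank fully home has its origin at x -25, y -40, z 0 mm from here, long side along y. The end stop is 20 mm thick, 16 mm high; its face looks to -y and spans x -85 to -5 mm from here.
- rail_mid (a point): Middle of the long rail's working face at plate level (fixture x 70, y -20, z 20 mm); axes as the fixture's. The face looks to -x. The rail is 270 mm long (135 mm either way along y), 20 mm wide, stands 16 mm above the plate.
- guide_nose (a point): Tip of the side guide's half-round lead-in nose, at plate level: the nest's mouth (fixture x 5, y 61, z 20 mm); axes as the fixture's. From here the guide runs 57 mm to +y, parallel to the rail, 24 mm wide (12 mm either side), nose radius 12 mm, 14 mm high.
- blank: Loose milled aluminium spacer plate 50 (x) x 80 (y) x 20 mm thick, about 0.2 kg, two 11 mm bolt holes. Origin: centre of its underside; z up, y along its length. Starts flat on the fixture plate, its origin 150 to 210 mm before the end stop's face, clear of the rail, turned up to 0.5 rad from parallel. Slides at a push of 1 to 3 N; leant hard on the rail it sticks. Home, its last 20 mm stick out of the nest.
- bush: A loose plain steel bush, 44 mm across, 26 mm bore, 40 mm tall, standing on the fixture plate beside the guide, on the side away from the rail. Origin: centre of its underside. Leave alone.
- disc: A loose steel disc, 60 mm across, 14 mm thick, lying on the bench beyond the rail. Origin: centre of its underside. Leave alone.
- hex_key: A loose L-shaped hex key, 8 mm thick, about 108 by 42 mm, lying on the bench beyond the plate's end away from the nest. Origin at bench height near the middle of the L. Leave alone.
- bin: A loose blue open bin 150 (x) x 100 (y) x 55 mm high holding cap screws, on the bench beyond the plate's nest end. Origin: centre of its underside. Leave alone.
Not all that is in view belongs to the job. What is shaped like the blank but red or turquoise is not meant.

How it is judged:
On the way, in this order (a step that is already met when the one before it is completed fails the run):
1. the blank lies flush against the rail, before it has entered the nest (x of blank in the frame of corner between -0.0275 and -0.0225 m and angle between the y axis of blank and the y axis of fixture, either way round below 0.04 rad and y of blank in the frame of corner below -0.115 m and z of blank in the frame of corner below 0.003 m and angle between blank's own z axis and vertical below 0.05 rad), for 0.1 s.
2. half-way: the blank's leading end is inside the nest's mouth, the blank still flush against the rail (x of blank in the frame of corner between -0.0275 and -0.0225 m and angle between the y axis of blank and the y axis of fixture, either way round below 0.04 rad and y of blank in the frame of corner between -0.098 and -0.05 m and z of blank in the frame of corner below 0.003 m and angle between blank's own z axis and vertical below 0.05 rad), for 0.02 s.
3. the blank is home against the end stop and the rail (x of blank in the frame of corner between -0.0275 and -0.0225 m and angle between the y axis of blank and the y axis of fixture, either way round below 0.04 rad and y of blank in the frame of corner above -0.0425 m and z of blank in the frame of corner below 0.003 m and angle between blank's own z axis and vertical below 0.05 rad), for 0.1 s.
At the end, for the whole second after the job is handed in: The blank lies flat on the plate in the corner nest, at rest and let go: within 2.5 mm of the rail and within 2.5 mm of the end stop, parallel to the rail within 0.04 rad (all of step 3 and y of blank in the frame of corner below -0.0375 m and linear speed of blank below 0.01 m/s); the robot touches nothing.
It fails at once if the blank is lifted off the plate or tipped (z of blank in the frame of corner above 0.006 m or angle between blank's own z axis and vertical above 0.2 rad).
It fails at once if the blank is pushed off the plate (z of blank in the frame of corner below -0.006 m).
It fails at once if the blank travels the last 80 mm to the end stop away from the rail (more than 6 mm off it) (y of blank in the frame of corner above -0.12 m and x of blank in the frame of corner below -0.031 m).
It fails at once if the bush, disc, hex key or bin is moved by more than 15 mm (distance of any of bush, disc, hex_key, bin from where it was at the start of the episode above 0.015 m).
It also fails if it takes over 58 s, if anything falls off the work surface, if the arm or the gripper's body presses on something with over 40 N, if the wrist force passes 120 N, or if a joint passes its speed limit or range.

## Working session

There is one attempt and no reset: what is moved stays moved. The work goes in short steps, each a Python script; the robot and the scene stay as the last script left them, time stands still between calls to the robot, and variables do not carry over. Pictures are saved under pics/ and viewed, and the job is handed in when it is done.

```bash
mkdir -p pics; ls; python3 - <<'E'
from workcell import viewer,telemetry
import cv2,numpy as np
for n in ["scene","side","wrist"]:
    c=viewer.capture(n); cv2.imwrite(f"pics/{n}0.png",c["pixels"]); np.savez(f"{n}0.npz",**c)
    print(n,c["fx"],c["cx"],c["cy"],np.round(c["extrinsics"],3).tolist())
o=telemetry.get_obs(); print(o["time_s"],o["eef_pos"],o["ee_rot"],o["finger_gap"])
E
```

```text
pics
scene 409.7703570084628 321.02281294859176 198.36931225439838 [[-0.78, 0.435, -0.45, 1.001], [0.626, 0.533, -0.57, 0.606], [-0.008, -0.726, -0.688, 0.728], [0.0, 0.0, 0.0, 1.0]]
side 519.8687041981455 326.6451780086789 202.58157519144993 [[0.736, -0.365, 0.571, -0.03], [-0.677, -0.368, 0.637, -0.603], [-0.023, -0.855, -0.518, 0.556], [0.0, 0.0, 0.0, 1.0]]
wrist 308.3514992632418 324.8223173346168 195.39134923251387 [[0.247, 0.923, 0.295, 0.085], [0.969, -0.235, -0.077, 0.648], [-0.002, 0.305, -0.952, 0.373], [0.0, 0.0, 0.0, 1.0]]
0.15 [0.16052848 0.62940041 0.23061518] [ 7.89677057e-01  6.13522319e-01 -5.62431167e-04  4.39700407e-04] 1.0027616421474153
```

View pics/scene0.png

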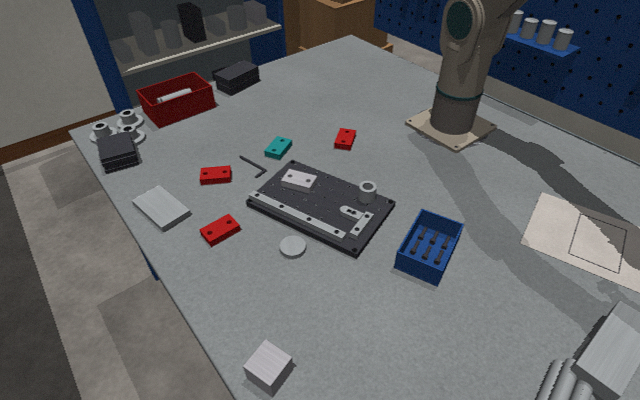

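View pics/side0.png

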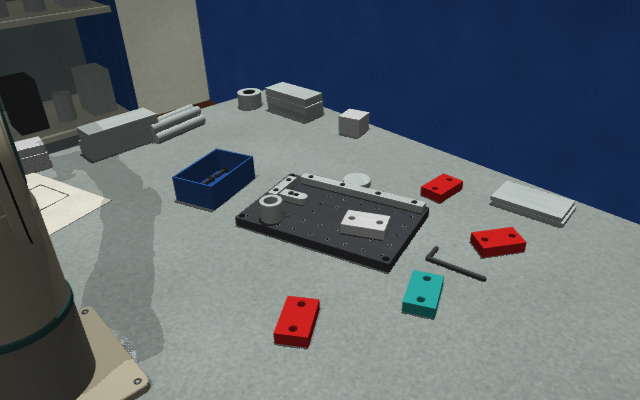

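View pics/wrist0.png

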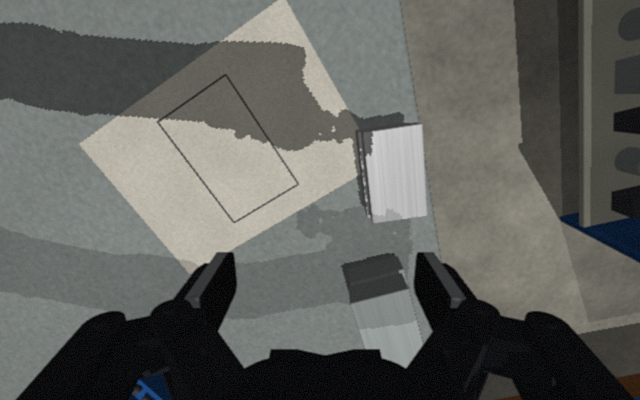

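The scene picture shows the dark fixture at about (320,207), with the rail on its near-left edge and the end stop at (362,224).

Candidates for the blank:
- grey two-hole block on the plate: scene (297,180), side (365,223)
- red blocks: (216,175), (220,229), (345,138)
- turquoise block: (278,147)
- plain grey slab: (161,207)
- grey cube: (268,365)

By the description it is the grey two-hole block on the plate. I'll check it in a close crop and take rough plate corners.

```bash
cat > h.py <<'E'
import numpy as np,cv2
def ray(c,uv):
    d=np.array([(uv[0]-c["cx"])/c["fx"],(uv[1]-c["cy"])/c["fy"],1.]); T=c["extrinsics"]
    return T[:3,3],T[:3,:3]@d
def onz(c,uv,z):
    o,d=ray(c,uv); return o+d*(z-o[2])/d[2]
def proj(c,p):
    T=c["extrinsics"]; q=T[:3,:3].T@(np.asarray(p)-T[:3,3]); return np.array([c["cx"]+c["fx"]*q[0]/q[2],c["cy"]+c["fy"]*q[1]/q[2]])
E
python3 - <<'E'
from h import *
s=np.load("scene0.npz"); d=np.load("side0.npz")
a=s["pixels"][140:265,235:405]; b=d["pixels"][160:280,225:440]
cv2.imwrite("pics/cs.png",cv2.resize(a,None,fx=4,fy=4,interpolation=2)); cv2.imwrite("pics/cd.png",cv2.resize(b,None,fx=3.5,fy=3.5,interpolation=2))
for uv in [(247,200),(292,160),(394,203),(357,253)]: print("scene",onz(s,uv,.02).round(3))
for uv in [(236,218),(292,174),(429,205),(389,265)]: print("side",onz(d,uv,.02).round(3))
print("blank",onz(s,(297,178),.04),onz(d,(365,221),.04))
E
```

```text
scene [ 0.685 -0.093  0.02 ]
scene [ 0.503 -0.153  0.02 ]
scene [0.408 0.147 0.02 ]
scene [0.586 0.206 0.02 ]
side [0.399 0.137 0.02 ]
side [0.589 0.2   0.02 ]
side [ 0.697 -0.091  0.02 ]
side [ 0.499 -0.162  0.02 ]
blank [ 0.55126015 -0.06255013  0.04      ] [ 0.54448533 -0.06365764  0.04      ]
```

View pics/cs.png

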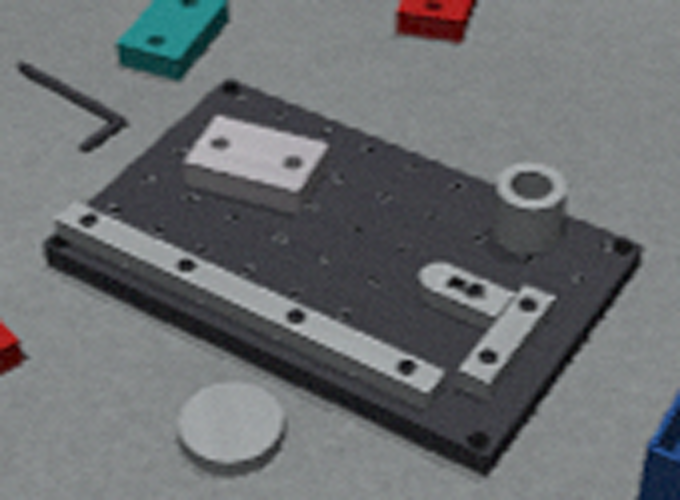

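View pics/cd.png

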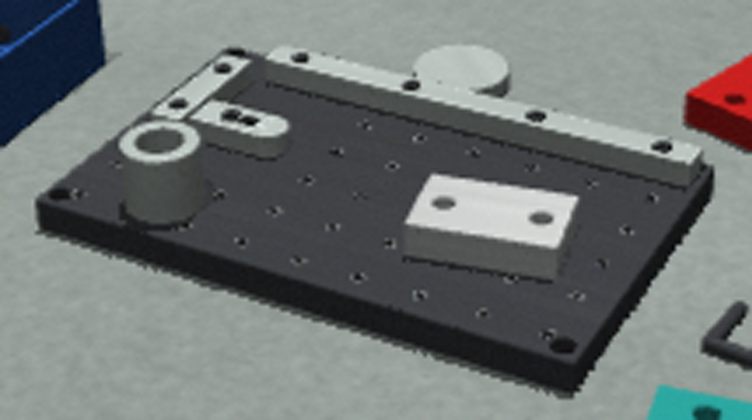

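The crops confirm the choice: the pale grey block with two holes, lying on the plate near the open end. The fixture centre is about (0.545,0.025) with yaw about 0.32. Next I'll take a wrist overview.

```bash
cat >> h.py <<'E'
def quat(u):  # tool down, jaw axis along horizontal u
    u=np.array([u[0],u[1],0.]);u/=np.linalg.norm(u); z=np.array([0,0,-1.]); y=np.cross(z,u)
    from scipy.spatial.transform import Rotation as R
    return R.from_matrix(np.c_[u,y,z]).as_quat()
E
python3 - <<'E'
from h import *
from workcell import viewer,telemetry,manip
th=.317
q=quat((-np.sin(th),np.cos(th)))
manip.move_pose([.455,-.01,.27],q)
c=viewer.capture("wrist"); cv2.imwrite("pics/w1.png",c["pixels"]); np.savez("w1.npz",**c)
o=telemetry.get_obs(); print(o["time_s"],o["eef_pos"],o["qpos"])
E
```

```text
2.7 [ 0.45523368 -0.00925467  0.26996242] [-0.22169791  0.30684987  0.23584047  1.98888588 -0.09386235  0.8559181
  1.95426302]
```

View pics/w1.png

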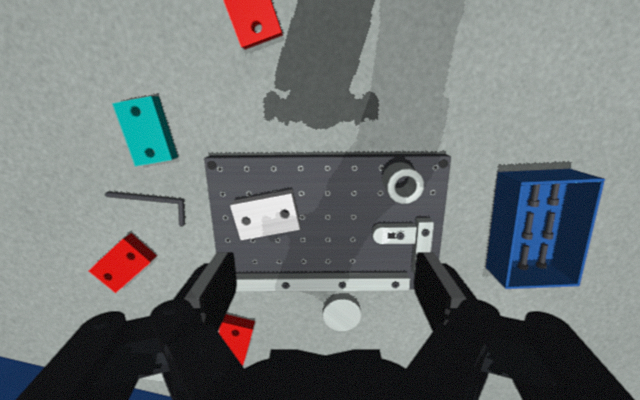

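The wrist view shows:
- plate spanning columns 205–450 and rows 152–285
- blank at (265,214)
- rail at row ~283
- end stop at (424,236)
- guide nose at (375,236)
- bush at (405,185)

Now I'll zoom in.

```bash
python3 - <<'E'
from h import *
c=np.load("w1.npz"); im=c["pixels"][145:300,195:460]
cv2.imwrite("pics/w1z.png",cv2.resize(im,None,fx=3,fy=3,interpolation=2))
g=cv2.cvtColor(c["pixels"],6)
m=(g>150).astype(np.uint8)
n,l,st,ce=cv2.connectedComponentsWithStats(m)
for i in range(1,n):
    if st[i,4]>150 and 195<ce[i,0]<460 and 140<ce[i,1]<300: print(i,st[i],ce[i].round(1))
E
```

```text
11 [388 170  36  33 561] [405.4 186. ]
12 [ 230  194   69   46 2143] [264.8 216.5]
14 [416 222  18  31 395] [424.3 237.1]
15 [373 227  43  17 562] [394.8 235.2]
```

View pics/w1z.png

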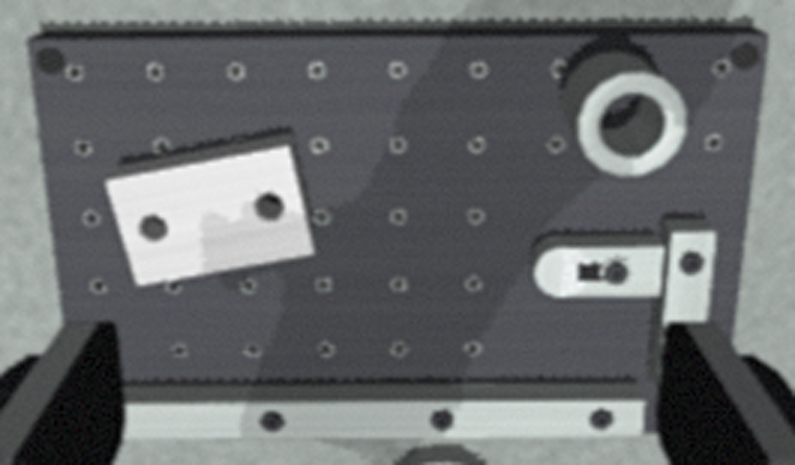

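```bash
cat > fix.py <<'E'
from h import *
def sub_edge_rows(g,col,r0,r1,sign):
    p=cv2.GaussianBlur(g,(1,3),0)[r0:r1,col].astype(float); d=np.diff(p)*sign; i=int(d.argmax())
    a=d[max(i-1,0):i+2]; 
    return r0+i+.5+((a[2]-a[0])/(2*(2*a[1]-a[0]-a[2])) if len(a)==3 and abs(2*a[1]-a[0]-a[2])>1e-6 else 0)
def robust(P):
    P=np.array(P)[:,:2].astype(np.float32); vx,vy,x,y=cv2.fitLine(P,cv2.DIST_HUBER,0,1e-4,1e-4).ravel()
    d=np.array([vx,vy]); return d,np.array([x,y]),np.abs((P-[x,y])@[-vy,vx]).mean()
E
python3 - <<'E'
from fix import *
c=np.load("w1.npz"); g=cv2.cvtColor(c["pixels"],6)
P=[onz(c,(x,sub_edge_rows(g,x,274,284,1)),.036) for x in range(242,405)]
d,o,e=robust(P); 
if d[1]<0:d=-d
print("rail line",np.arctan2(-d[0],d[1]),o,e)
Q=[onz(c,(x,sub_edge_rows(g,x,151,161,-1)),.02) for x in range(215,385)]
d2,o2,e2=robust(Q); d2=d2*np.sign(d2[1]); print("far edge",np.arctan2(-d2[0],d2[1]),e2)
yx=d; xx=np.array([d[1],-d[0]]); print("dist rail-far edge (170)", (o-o2)@xx)
# end stop -y face edge: cols
gt=g.T.copy()
S=[onz(c,(sub_edge_rows(gt,y,410,422,1),y),.036) for y in range(240,252)]; 
S2=[onz(c,(sub_edge_rows(gt,y,410,422,1),y),.036) for y in range(223,226)]
S=np.array(S)[:,:2];S2=np.array(S2)[:,:2]; print("stop y",(S@yx).round(4),(S2@yx).round(4))
R=[onz(c,(sub_edge_rows(gt,y,403,415,-1),y),.036)[:2]@yx for y in range(281,288)]; print("rail end y (stop-5)",np.round(R,4))
B=[onz(c,(sub_edge_rows(gt,y,435,458,1),y),.02)[:2]@yx for y in range(170,220,5)]; print("plate +y edge (stop+40)",np.round(B,4))
A=[onz(c,(sub_edge_rows(gt,y,200,222,-1),y),.02)[:2]@yx for y in range(165,240,5)]; print("plate -y edge (stop-280)",np.round(A,4))
A=[onz(c,(sub_edge_rows(gt,y,365,380,1),y),.034)[:2]@yx for y in range(231,240,1)]; print("nose (stop-59)",np.round(A,4))
# blank
m=(g>150).astype(np.uint8); n,l=cv2.connectedComponents(m); k=l[212,256]
cs,_=cv2.findContours((l==k).astype(np.uint8),0,1); W=np.array([onz(c,p[0],.04)[:2] for p in cs[0]],np.float32)
r=cv2.minAreaRect(W*1000); print("blank rect",r)
bp=cv2.boxPoints(r); print(bp)
E
```

```text
rail line 0.32464322 [0.60680354 0.05546294] 0.00011479292
far edge 0.3182585 0.0003851913
dist rail-far edge (170) 0.17631732
stop y [-0.0315 -0.0313 -0.0314 -0.0315 -0.0317 -0.0319 -0.0318 -0.032  -0.0321
 -0.0322 -0.0322 -0.0323] [-0.0318 -0.0318 -0.0319]
rail end y (stop-5) [-0.0371 -0.0369 -0.0369 -0.0368 -0.0367 -0.0365 -0.0364]
plate +y edge (stop+40) [0.0074 0.0073 0.0075 0.0072 0.0072 0.0074 0.0073 0.0072 0.0074 0.0073]
plate -y edge (stop-280) [-0.3106 -0.3109 -0.3111 -0.3109 -0.3106 -0.3117 -0.311  -0.3107 -0.3111
 -0.3109 -0.311  -0.3109 -0.3106 -0.3108 -0.3109]
nose (stop-59) [-0.0892 -0.09   -0.0903 -0.0909 -0.091  -0.0911 -0.0908 -0.0903 -0.0897]
blank rect ((546.5812377929688, -61.89593505859375), (51.035911560058594, 81.05393981933594), 29.44220733642578)
[[ 504.43805   -39.14618 ]
 [ 544.2797   -109.73216 ]
 [ 588.7244    -84.64569 ]
 [ 548.88275   -14.059708]]
```

```bash
cat >> h.py <<'E'
TH=.3235
XX=np.array([np.cos(TH),np.sin(TH)]); YY=np.array([-np.sin(TH),np.cos(TH)])
_a=.32464322; CO=np.array([np.cos(_a),np.sin(_a)])*(np.array([0.60680354,0.05546294])@[np.cos(_a),np.sin(_a)])+np.array([-np.sin(_a),np.cos(_a)])*-.0318
def toC(p): p=np.asarray(p)[:2]-CO; return np.array([p@XX,p@YY])
def toW(x,y,z): return list(CO+x*XX+y*YY)+[z]
def blank(c,lo=150,z=.04):
    g=cv2.cvtColor(c["pixels"],6); return g
E
python3 - <<'E'
from h import *
print("corner",CO)
for p in [(.5466,-.0619),(.5044,-.0391),(.5443,-.1097),(.5887,-.0846),(.5489,-.0141)]: print(toC(p).round(4))
c=np.load("w1.npz"); print("bush",toC(onz(c,(405.4,186),.06)).round(3))
for n in ["scene0","side0"]:
    k=np.load(n+".npz"); print(n,"corner/rail-end/nose px",proj(k,toW(0,0,.036)).round(),proj(k,toW(0,-5e-3,.036)).round(1),proj(k,toW(0,-.275,.036)).round(1),proj(k,toW(-.065,-.059,.034)).round(1),proj(k,list((.5466,-.0619,.04))).round(1))
E
```

```text
corner [0.57197618 0.15894624]
[-0.0943 -0.2013]
[-0.127  -0.1663]
[-0.1116 -0.2459]
[-0.0616 -0.2362]
[-0.0769 -0.1567]
bush [-0.141 -0.027]
scene0 corner/rail-end/nose px [348. 233.] [346.  231.9] [253.2 189.1] [340.1 206.4] [298.6 177.4]
side0 corner/rail-end/nose px [298. 176.] [299.7 176.9] [421.8 207.2] [306.  197.7] [365.1 220.2]
```

```bash
python3 - <<'E'
from h import *
from workcell import viewer,telemetry,manip
q=quat(YY)
manip.grip(.45)
manip.move_pose(toW(-.151,-.203,.10),q)
print(manip.line_to(toW(-.151,-.203,.045),vel=.1,f_stop=6))
r=manip.line_to(toW(-.151,-.203,.005),vel=.025,f_stop=3)
o=telemetry.get_obs(); print(r,o["time_s"],o["eef_pos"],toC(o["eef_pos"]),o["ft_force"],o["finger_gap"])
p=o["eef_pos"]; manip.line_to([p[0],p[1],p[2]+.005],vel=.05)
c=viewer.capture("wrist"); cv2.imwrite("pics/w2.png",c["pixels"]); np.savez("w2.npz",**c)
c=viewer.capture("side"); cv2.imwrite("pics/s2.png",cv2.resize(c["pixels"][140:300,200:460],None,fx=3,fy=3))
o=telemetry.get_obs(); print(o["time_s"],o["eef_pos"],o["ft_force"])
E
```

```text
False
True 5.7333 [ 0.49326676 -0.0815386   0.01876199] [-0.15107365 -0.20298987] [0.03511193 0.6359917  8.03761671] 0.4577922605535866
6.0917 [ 0.4932237  -0.08151293  0.02366144] [ 0.25333758  0.08782155 -0.03808642]
```

View pics/w2.png

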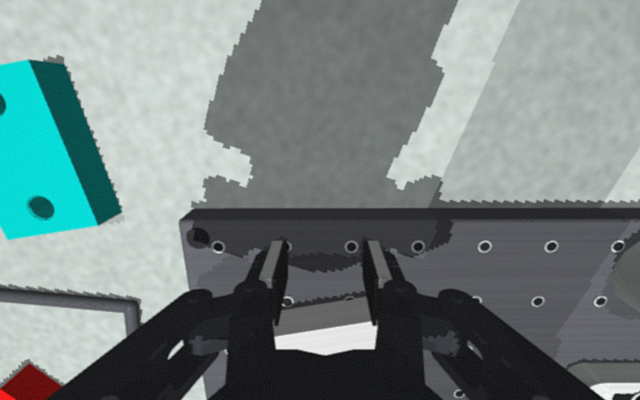

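View pics/s2.png

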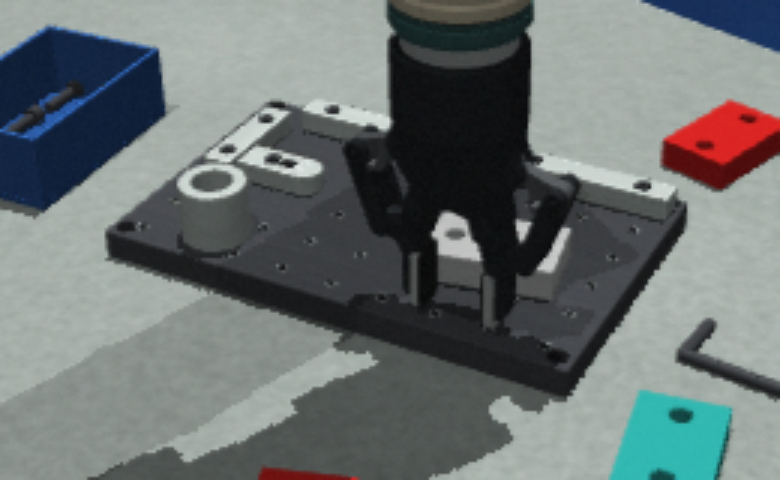

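The fingertips stand about 5 mm above the plate (plate contact was at TCP z 0.0188), with the blank just on their rail side. Next is the push to the rail.

```bash
python3 - <<'E'
from h import *
from workcell import viewer,telemetry,manip
for i in range(4):
    r=manip.line_to(toW(-.053,-.203,.0237),vel=.03,f_stop=7)
    o=telemetry.get_obs(); t=toC(o["eef_pos"]); print(r,o["time_s"],t,o["ft_force"])
    if t[0]>-.07: break
c=viewer.capture("wrist"); cv2.imwrite("pics/w3.png",c["pixels"]); np.savez("w3.npz",**c)
c=viewer.capture("side"); cv2.imwrite("pics/s3.png",cv2.resize(c["pixels"][140:300,200:460],None,fx=3,fy=3))
c=viewer.capture("scene"); cv2.imwrite("pics/c3.png",cv2.resize(c["pixels"][140:265,235:405],None,fx=4,fy=4))
E
```

```text
True 8.8 [-0.06043921 -0.20286832] [ 0.90747442 -0.37673362 -0.0705525 ]
```

View pics/s3.png

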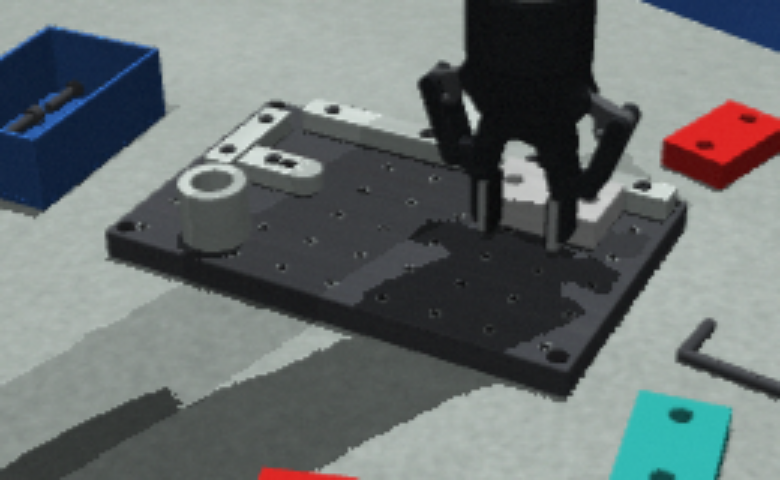

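View pics/c3.png

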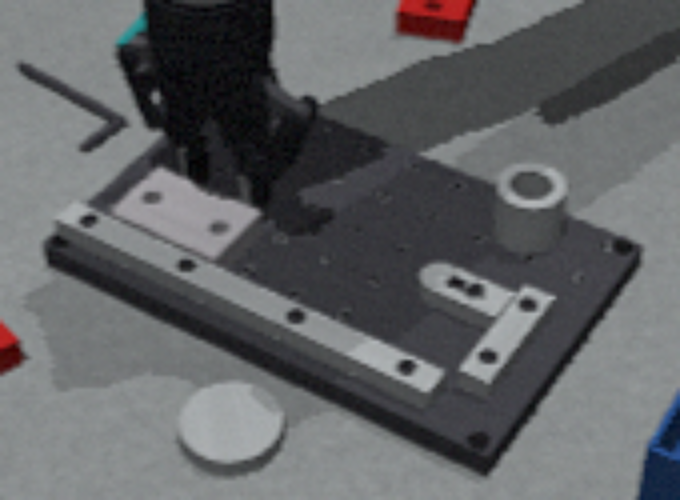

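The blank now lies along the rail near its open end, both fingers on its long side. I'll back off and measure it.

```bash
python3 - <<'E'
from h import *
from workcell import viewer,telemetry,manip,solver
manip.line_to(toW(-.075,-.203,.0237),vel=.05)
manip.line_to(toW(-.14,-.203,.17),vel=.25)
manip.sleep(.1)
c=viewer.capture("wrist"); cv2.imwrite("pics/w4.png",c["pixels"]); np.savez("w4.npz",**c)
o=telemetry.get_obs(); print(o["time_s"],toC(o["eef_pos"]),o["qpos"].round(2))
for s in (1,-1): print(s,solver.solve_ik(toW(-.03,-.28,.10),quat(s*XX)),solver.solve_ik(toW(-.03,-.09,.0237),quat(s*XX)))
E
```

```text
10.3083 [-0.14016197 -0.20241569] [-0.07  0.53  0.24  1.97 -0.19  0.67  2.19]
1 [-0.22070325  0.86811094  0.63899372  1.65938866 -0.65741744  0.84018838
  1.02615043] [-0.48596812  0.89735503  0.5331494   1.88111852 -0.79681176  0.58901807
  0.89510413]
-1 [ 0.61792416  0.93265187 -0.87938789  1.63236054  0.83247575  0.99103892
  2.91730443] [ 0.0478431   0.84041813 -0.32990005  1.86519895  0.5075078   0.51960243
  2.83863888]
```

View pics/w4.png

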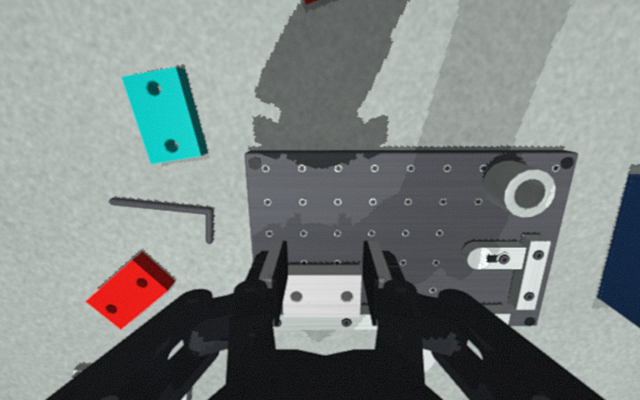

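The blank's holes are at (296,296) and (347,296), level with the rail row, so it is parallel. I'll compute its pose.

```bash
python3 - <<'E'
from fix import *
c=np.load("w4.npz"); im=c["pixels"]; g=cv2.cvtColor(im,6)
cv2.imwrite("pics/w4z.png",cv2.resize(im[255:335,265:385],None,fx=6,fy=6,interpolation=2))
H=[]
for (u,v) in [(296,296),(347,296)]:
    s=g[v-9:v+10,u-9:u+10]; m=(s<120); y,x=np.nonzero(m); uv=(u-9+x.mean(),v-9+y.mean()); H.append(toC(onz(c,uv,.04))); print(uv,H[-1].round(4),m.sum())
print("mid",(H[0]+H[1])/2,"yaw",np.arctan2(-(H[1]-H[0])[0],(H[1]-H[0])[1]),np.linalg.norm(H[1]-H[0]))
gt=g.T.copy()
print("+y end",np.median([toC(onz(c,(sub_edge_rows(gt,y,352,368,-1),y),.04))[1] for y in range(285,312)]))
P=[toC(onz(c,(x,sub_edge_rows(g,x,268,285,1)),.04)) for x in range(292,356)];d,o,e=robust(P); print("-x edge",o,d,e)
P=[toC(onz(c,(x,sub_edge_rows(g,x,312,325,-1)),.04)) for x in range(292,356)];d,o,e=robust(P); print("+x edge",o,d,e)
E
```

```text
(np.float64(295.82894736842104), np.float64(296.0131578947368)) [-0.0249 -0.2325] 76
(np.float64(346.39473684210526), np.float64(295.9342105263158)) [-0.0249 -0.1805] 76
mid [-0.02490443 -0.20649462] yaw 0.00024643066817787876 0.05194274609155347
+y end -0.16619342288919461
-x edge [-0.04979626 -0.20834942] [0.00100823 0.99999946] 2.0493188e-05
+x edge [ 0.00080119 -0.21141572] [0.01680887 0.99985874] 0.0004901622
```

View pics/w4z.png

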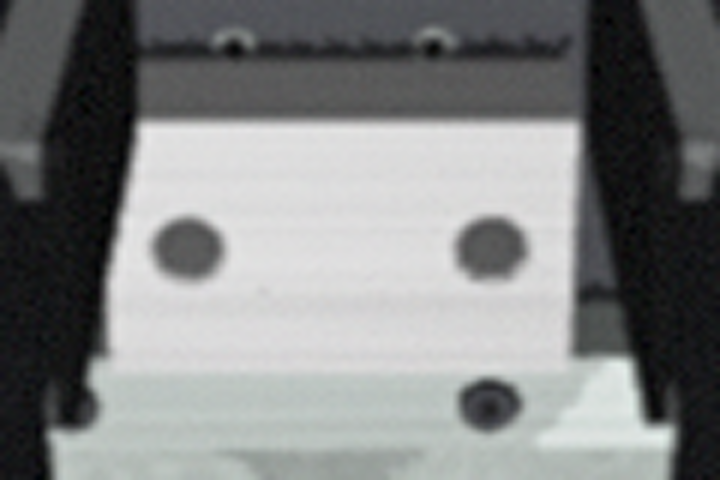

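Blank origin is (-0.0249, -0.2065) in the corner frame at yaw 0, so it is flush and before the nest. Next I'll push on its end with narrowly spread fingers, leaning slightly towards the rail, in two segments.

```bash
python3 - <<'E'
from h import *
from workcell import viewer,telemetry,manip,solver
q=quat(XX)
manip.grip(.2)
manip.move_pose(toW(-.032,-.275,.12),q)
print(manip.line_to(toW(-.032,-.275,.026),vel=.08,f_stop=6))
o=telemetry.get_obs(); print(o["time_s"],toC(o["eef_pos"]),o["eef_pos"][2],o["ft_force"],o["finger_gap"])
r=manip.line_to(toW(-.031,-.195,.026),vel=.035,f_stop=12)
o=telemetry.get_obs(); f=o["ft_force"]; print(r,o["time_s"],toC(o["eef_pos"]),f[:2]@XX,f[:2]@YY,f[2])
c=viewer.capture("wrist"); cv2.imwrite("pics/w5.png",c["pixels"]); np.savez("w5.npz",**c)
c=viewer.capture("scene"); cv2.imwrite("pics/c5.png",cv2.resize(c["pixels"][140:265,235:405],None,fx=4,fy=4));np.savez("c5.npz",**c)
E
```

```text
False
13.0667 [-0.03161725 -0.27529516] 0.026580369834796905 [ 0.78169594  0.06885055 -0.83467426] 0.20106604918811846
False 15.5 [-0.0309964  -0.19526514] -2.5089958816555447 -4.12848141571236 0.2539962800256606
```

View pics/w5.png

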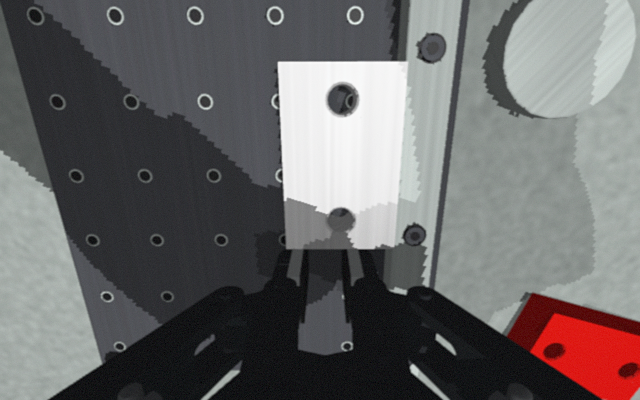

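View pics/c5.png

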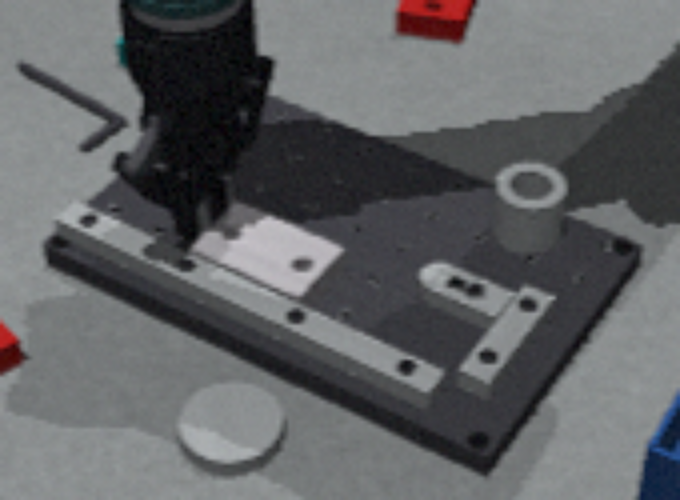

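The blank at wrist (342,155) is still along the rail, with the fingers square on its end. I'll measure it from the holes.

```bash
cat > meas.py <<'E'
from fix import *
def meas(c,uvs,r=20,thr=70):
    g=cv2.cvtColor(c["pixels"],6); H=[]
    for u,v in uvs:
        s=g[v-r:v+r+1,u-r:u+r+1]; t=(np.percentile(s,90)+s.min())*.55; m=(s<t).astype(np.uint8)
        n,l,st,ce=cv2.connectedComponentsWithStats(m); k=1+st[1:,4].argmax(); x,y,w,h,_=st[k]
        H.append(toC(onz(c,(u-r+x+w/2-.5,v-r+y+h/2-.5),.04))); print(w,h,H[-1].round(4))
    d=H[1]-H[0]; print("mid",((H[0]+H[1])/2).round(4),"yaw",np.arctan2(-d[0],d[1]).round(4),"dist",np.linalg.norm(d).round(4))
E
python3 - <<'E'
from meas import *
c=np.load("w5.npz"); meas(c,[(341,220),(342,99)])
g=cv2.cvtColor(c["pixels"],6);gt=g.T.copy()
P=[toC(onz(c,(sub_edge_rows(gt,y,274,292,1),y),.04)) for y in range(70,190)];d,o,e=robust(P);print("-x edge",o,d,e)
P=[toC(onz(c,(x,sub_edge_rows(g,x,55,70,1)),.04)) for x in range(290,395)];d,o,e=robust(P);print("+y edge",o,d,e)
E
```

```text
35 33 [-0.0257 -0.1728]
31 32 [-0.0248 -0.1191]
mid [-0.0252 -0.146 ] yaw -0.0168 dist 0.0537
-x edge [-0.04993857 -0.12693329] [ 0.00150545 -0.99999887] 3.9268813e-05
+y edge [-0.02500067 -0.104978  ] [0.9999959  0.00286063] 1.355869e-05
```

The edges give x -0.025, yaw about 0.001 rad and y -0.145, so the blank is flush. Pushing home.

```bash
python3 - <<'E'
from h import *
from workcell import viewer,telemetry,manip,solver
r=manip.line_to(toW(-.030,-.096,.026),vel=.04,f_stop=10)
o=telemetry.get_obs(); f=o["ft_force"]; print(r,o["time_s"],toC(o["eef_pos"]),f[:2]@XX,f[:2]@YY,f[2])
if not r:
    r=manip.line_to(toW(-.030,-.086,.026),vel=.015,f_stop=8)
    o=telemetry.get_obs(); f=o["ft_force"]; print(r,o["time_s"],toC(o["eef_pos"]),f[:2]@XX,f[:2]@YY,f[2])
c=viewer.capture("wrist"); cv2.imwrite("pics/w6.png",c["pixels"]); np.savez("w6.npz",**c)
E
```

```text
False 18.225 [-0.03040668 -0.09596041] -3.894256309636396 -4.669819075725277 0.8685932838243855
True 18.8667 [-0.03082734 -0.0902535 ] 0.6893264972659509 -1.223041512849962 -0.3095419306672388
```

View pics/w6.png

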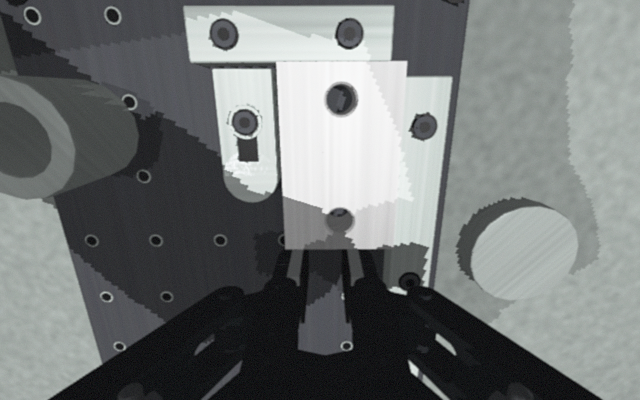

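The blank's leading edge (row 61) meets the end stop, its right edge is on the rail, and there is a slim gap to the guide. TCP y is -0.0903, exactly as predicted for home. I'll back off and check.

```bash
python3 - <<'E'
from meas import *
from workcell import viewer,telemetry,manip
manip.line_to(toW(-.032,-.11,.026),vel=.05)
manip.line_to(toW(-.032,-.16,.15),vel=.2)
manip.sleep(.2)
c=viewer.capture("wrist"); cv2.imwrite("pics/w7.png",c["pixels"]); np.savez("w7.npz",**c)
o=telemetry.get_obs(); print(o["time_s"],toC(o["eef_pos"]),o["ft_force"])
for x,y in [(-.05,-.08),(-.05,0),(0,0),(0,-.08)]: print(proj(c,toW(x,y,.04)).round(1))
s=viewer.capture("scene"); cv2.imwrite("pics/c7.png",cv2.resize(s["pixels"][140:265,235:405],None,fx=4,fy=4))
E
```

```text
20.4833 [-0.0324883  -0.15925096] [0.73803063 0.34488552 0.00486933]
[303.4  93. ]
[300.6 -29. ]
[373.1 -29.3]
[368.2  92.9]
```

View pics/w7.png

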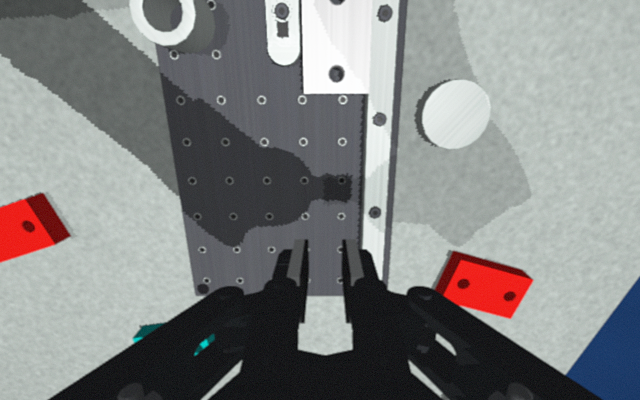

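View pics/c7.png

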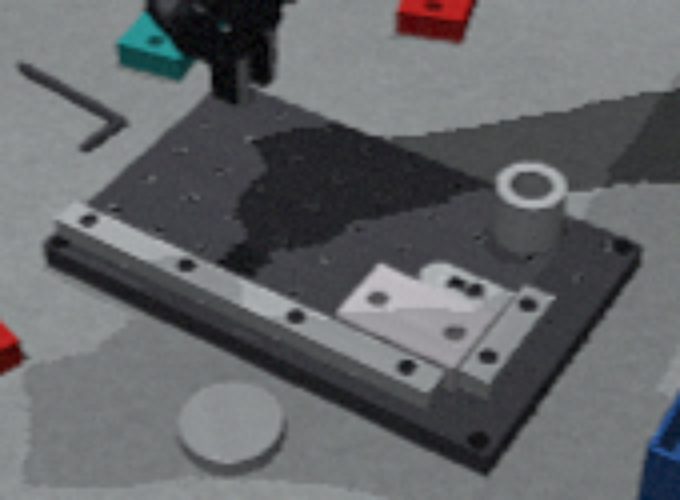

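The tail corners are where predicted, about (303,93). One more view with the whole nest in frame, to measure yaw and seating.

```bash
python3 - <<'E'
from meas import *
from workcell import viewer,telemetry,manip
manip.line_to(toW(-.032,-.09,.17),vel=.2); manip.sleep(.2)
c=viewer.capture("wrist"); cv2.imwrite("pics/w8.png",c["pixels"]); np.savez("w8.npz",**c)
P=[proj(c,toW(x,y,.04)) for x,y in [(-.05,-.08),(-.05,0),(0,0),(0,-.08)]]; print(np.round(P,1))
g=cv2.cvtColor(c["pixels"],6);gt=g.T.copy()
u=int(P[0][0]);r0,r1=int(P[1][1]),int(P[0][1]); print(telemetry.get_obs()["time_s"])
Q=[toC(onz(c,(sub_edge_rows(gt,y,u-8,u+6,1),y),.04)) for y in range(r0+8,r1-8)];d,o,e=robust(Q);print("-x edge",o,d,e)
Q=[toC(onz(c,(x,sub_edge_rows(g,x,r1-8,r1+8,-1)),.04)) for x in range(u+8,int(P[3][0])-8)];d,o,e=robust(Q);print("-y edge",o,d,e)
E
```

```text
[[306.2 171.4]
 [303.9  76.8]
 [364.6  76.4]
 [361.5 171.1]]
21.3
-x edge [-0.05014547 -0.03786627] [0.00345797 0.99999404] 8.1799204e-05
-y edge [-0.02578825 -0.08041012] [0.9999858  0.00532186] 4.2873613e-05
```

View pics/w8.png

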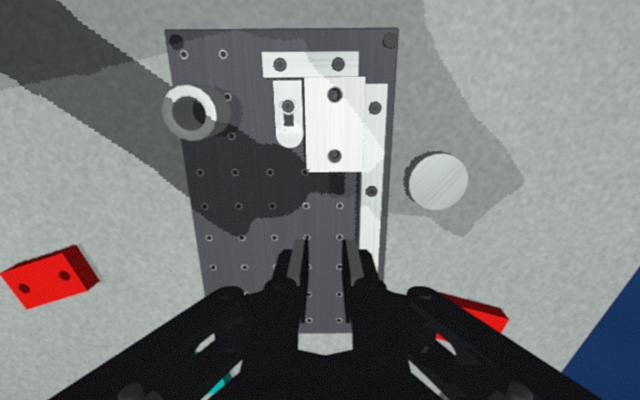

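The blank at (335,124) sits at x ≈ -25.1 mm, y ≈ -40.4 mm, yaw under 0.006 rad, and the hand is clear. Handing in.

```bash
python3 -c "
from workcell import order
print(order.job_done())"
```

```text
the job is handed in; nothing more can be done
None
```

The blank is home in the corner nest, and I handed the job in at about 21 s of the 58 s allowed; no verdict is reported. I pushed its long side flush to the rail with two spread fingertips. Then I slid it along the rail by its end, with the fingers closed to a narrow gap, until it met the end stop, and backed the hand off and up.

| Stage | x (mm, corner frame) | y (mm, corner frame) | Angle to rail (rad) |
|---|---|---|---|
| Flush on the rail, before the nest | -24.9 | -206.5 | about 0.000 |
| Part-way along the rail, before the nest | -25 | -145 | about 0.001 |
| Home, hand away (target -25, -40) | -25.1 | -40.4 | about 0.005 |

- **Half-way step:** I took no picture while the blank was entering the nest. It was flush in the pictures just before and just after.
- **Neighbours:** The bush, disc and hex key looked undisturbed in the last pictures where each was in view, by eye only. The bin was only partly in frame, and I did not go near it.
- **Checks that disagreed:** The plate's far edge came out 6 mm off its given size. I took that to be its lower edge, seen past the top, and did not use it. Part-way along, the holes gave an angle of -0.017 rad because of shadow and see-through, against 0.001 rad from the edges; I trusted the edges.

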